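# Fit the tanged spring on a hold-down post

## Task

Fit the loose coil spring, tang end down as it stands, over the upright rod of the hold-down post: work it gently past both notched collars, twisting a little whenever its tang snags and never forcing it, until it sits fully home on the base plate. Then turn it back so that its tang lines up with the tab on the plate, which locks it under the lower collar, and let go. Leave the jar, tub, hammer and brush where they are.

Things in the scene. Friction and masses are not known exactly. Their poses are not given: they have to be found in the camera images.
- spring_center (a point): Loose steel compression spring standing upright on the bench, tang end down: 46 mm outside, 4 mm wire, bore 37 mm, 62 mm tall when free, about 0.1 kg. Point on its axis 31 mm above its underside; it rides with the lowest coils and does not sink when only the upper coils are squeezed. z: spring axis, up; x: from the axis towards the tang. About 900 N/m; solid after 15 mm (13 N).
- spring_grip (a point): Point on the spring's axis 10 mm below its top, riding with the top coils. The top 26 mm are closed coils acting as one solid round sleeve: grip there at any bearing, finger ends at most 22 mm below the top. Below come three open coils that squeeze together and, at the foot, two closed coils. The spring does not twist along its length. Same axes as spring_center.
- spring_tang (a point): Root of the spring's tang: the end of the lowest coil is bent straight inwards, flattened to 4 x 4 mm with square edges, and reaches from the coil to 8.5 mm from the spring's axis, along the spring's x. This point lies 21 mm from the axis and 2 mm above the spring's underside.
- post: Fixed hold-down post, origin at the centre of the underside of its base plate; z up. Plate 110 x 110 x 12 mm; a 14 mm wide tab sticks out 32 mm from the middle of its +x edge. On the plate's centre stands a 13 mm rod with two notched collars. The spring is home when it stands on the plate, 12 mm above the bench. Contact between spring and post must stay below 22 N.
- rod_tip (a point): Top of the post's rod, on its axis, 88 mm above the bench; the last 14 mm taper from 13 to 4 mm diameter. Axes as the post.
- collar_upper (a point): Centre of the top face of the post's upper collar, 62 mm above the bench; 35 mm diameter, 6 mm thick, one radial notch 5.6 mm wide from rim to rod (the tang passes with 0.8 mm to spare either side). It was clocked by hand: its notch lies anywhere from -0.70 to +0.05 rad, anticlockwise from above from the post's +x (tab). It must be felt; the collar does not turn. Axes as the post.
- collar_lower (a point): Centre of the top face of the lower collar, 36 mm above the bench; the same shape as the upper, but its notch lies anywhere from +0.55 to +1.25 rad, anticlockwise from above from the post's +x (tab), to be felt. The collar does not turn. Axes as the post.
- jar: Glass jar with a metal lid, 66 mm across, 85 mm tall, origin at the centre of its underside; to be left alone.
- tub: White plastic cup, 90 mm across, 70 mm tall, origin at the centre of its underside; to be left alone.
- hammer: Hammer lying on the bench, to be left alone.
- brush: Paint brush lying on the bench, to be left alone.

How it is judged:
On the way, in this order (a step that is already met when the one before it is completed fails the run):
1. the spring is on the rod with its tang below the upper collar (horizontal distance between spring_center and post below 0.005 m and angle between spring_center's own z axis and vertical below 0.15 rad and z of spring_center in the frame of post below 0.083 m), for 0.1 s.
2. the spring has passed the lower collar and sits fully home on the base plate (horizontal distance between spring_center and post below 0.005 m and angle between spring_center's own z axis and vertical below 0.15 rad and z of spring_center in the frame of post between 0.04 and 0.0455 m), for 0.2 s.
At the end, for the whole second after the job is handed in: The spring stands on the post's base plate (within 2.5 mm of height, upright within 0.15 rad, axis within 5 mm of the rod's), its tang in line with the tab within 6 mm at the tang's root (about 0.3 rad), released and at rest (all of step 2 and x of spring_tang in the frame of post above 0.015 m and y of spring_tang in the frame of post between -0.006 and 0.006 m and linear speed of spring below 0.02 m/s); the robot touches nothing.
It fails at once if the spring is forced: contact with the post above 22 N (contact force between spring and post above 22 N).
It fails at once if a bystander is moved more than 25 mm (distance of any of jar, hammer, brush, tub from where it was at the start of the episode above 0.025 m).
It also fails if it takes over 72 s, if anything falls off the work surface, if the arm or the gripper's body presses on something with over 40 N, if the wrist force passes 120 N, or if a joint passes its speed limit or range.

## Robot

A 7-joint arm with a two-finger parallel gripper is mounted at the origin on the work surface. World frame = base frame: x ahead of the robot, y to its left, z up, the work surface at z = 0. Lengths are in m, angles in rad, forces in N, time in s.
With the tool pointing down it reaches from about 0.35 to 0.9 m from the base axis. Payload 8.1 kg.
Tool frame: the origin (TCP) lies on the centre line of the jaws, within the pads' length; the fingertips stand 8 mm ahead of it and the grasp point (between the pads) lies 11 mm behind it; z points along the fingers, y is the direction in which the jaws open and shut (so a half turn about z gives the same grasp; the last joint's range is limited). The gripper opens to 85 mm and grips with 20 to 120 N. Pads are 22 mm wide; open, the fingers measure 114 mm over their backs; the gripper's body (76 mm by 85 mm) begins 54 mm behind the grasp point. The pads swing forward as they close: fully open they stand 13 mm farther back than shut.
Start: joints at [-1.248, 0.434, 0.025, 1.573, -0.012, 1.134, -0.075], TCP at [0.258, 0.569, 0.239] pointing down, gripper open.
Joint ranges: [-2.62, 2.62], [-0.44, 2.09], [-1.27, 1.32], [0.08, 2.57], [-1.32, 4.46], [0.12, 2], [-2.74, 2.74]. Speed limits (rad/s): [2.22, 2.22, 3.01, 3.01, 3.14, 3.14, 3.14].

## Interface

Orientations are given as a unit quaternion [x, y, z, w].
In Python, from workcell import manip gives the robot as it stands.
- The arm moves only by the tool arm_command, never from a script. Its argument "moves" is a list of rows, each a list of 3 entries, a list of its own where there are three numbers: the shift along the world's x, y, z in m, then the turn, a rotation vector about the world's x, y, z in degrees, then the closure, from -1 (fully open) to 1 (shut). In form: [[[tx, ty, tz], [ax, ay, az], fingers], ...]. A call has exactly 8 rows; each row shifts and turns the commanded pose from where the row before left it; what a row does not reach is not made up. A row lasts 1/8 s, in which the tool goes at most 62.5 mm and 10.7 degrees, less where a joint would pass 70% of its speed; a pose out of reach is approached as far as the arm can. A call with a gripper value outside its range is refused whole. The fingers move at their own pace and stop on an object; "force" is the grip in N (left out, the last holds). Time passes only in rows, so rows that do not move let the fingers close, or fill a call up. It gives the time, the measured TCP pose, the force and the opening at its end, in the units of the state.
- manip.observe(): the state, without advancing time (a new reading comes with each control period).
- manip.grab_frame(name): name is "scene" or "top" or "wrist"; returns the picture (400x640x3 uint8, red, green, blue); there is no depth.
- manip.camera_info(name): a dict with "fx", "fy", "cx", "cy" (pixels), "R" (3x3) and "t" (3): a world point X has camera coordinates R X + t. Camera axes: x right, y down, z forward; pixel columns grow to the right and rows downward; lengths in m; the calibration is good to about 2 mm. A picture is of the moment at which its call begins: read the wrist's pose just before it. camera_info takes no time and is no camera call; for the wrist camera it gives the pose at the moment of the call.
- manip.finish_job(): hands the job in, once; it reports no verdict.
Trained networks look in the newest picture that a camera, given by its name, has taken for a name from the list of things; names that differ only in an ending like _2 or _b are one class to them, and where a whole thing is asked for, a point or a joint stands for the part that bears it (a point fixed in the world has none). Each returns a list of dicts, best first, with "p" (0 to 1); they miss things now and then, are a little off and sometimes report something else, mostly with a low value. They report only what shows in the picture. A call takes as long as a camera call.
- manip.recognise(label, camera): "pixel" ([row, column] in pixels, amid what is visible of it).
The state is a dict: "time": time; "q": joint angles; "joint_velocities": joint speeds; "effort": joint torques, N m; "position": TCP position; "tool_rot": TCP orientation; "ft_force": force on the tool from outside, world axes, zero at the start; "ft_torque": the same for the moment, N m; "width": finger opening in m.
Only numpy, scipy, OpenCV 4.12 (cv2) and the standard library are available. Lean on these libraries where they do the work, as an engineer would, in place of code of your own. Each camera call takes 0.05 s, during which the arm holds its last target.

## Working session

There is one attempt and no reset: what is moved stays moved. The work goes in short steps, Python scripts to look and compute and a tool call to move; the robot and the scene stay as the last step left them, time stands still between calls to the robot, and variables do not carry over. Pictures are saved under pics/ and viewed, and the job is handed in when it is done.

Besides the shell and the picture viewer there is one more tool, called after "Request:" by a JSON object that holds its "api" and its "payload". arm_command: Moves the arm, as the interface text tells. Its arguments: {"type":"object","properties":{"moves":{"type":"array","items":{"type":"array"}},"force":{"type":"number"}},"required":["moves"]}

```bash
mkdir -p pics; ls; python3 - <<'E'
from workcell import manip
import cv2
s=manip.observe()
print({k:s[k] for k in s})
for c in ["scene","top","wrist"]:
    im=manip.grab_frame(c); cv2.imwrite(f"pics/{c}0.png",im[:,:,::-1])
    i=manip.camera_info(c); print(c,i)
    for l in ["spring_center","spring_tang","post","rod_tip","jar","tub","hammer","brush"]:
        if c!="wrist" : print(l,manip.recognise(l,c)[:2])
print(manip.observe()["time"])
E
```

```text
pics
{'time': 0.0, 'q': array([-1.24760997,  0.43524711,  0.02498168,  1.57410664, -0.01161289,
        1.1339773 , -0.07511776]), 'joint_velocities': array([ 2.64368348e-03,  1.00733026e-03,  1.83688750e-04,  6.72120734e-05,
        4.72733092e-04,  3.01977590e-05, -1.65303394e-03]), 'effort': array([-2.40037036e-03, -6.70463133e+01,  1.02447040e+00, -3.16221464e+01,
        1.57128397e-02,  1.25985776e-02,  8.75720190e-06]), 'position': array([0.25799661, 0.56872531, 0.23850737]), 'tool_rot': array([ 2.11337951e-01,  9.77412725e-01, -7.90203053e-04, -1.00691330e-04]), 'ft_force': array([ 0.19198716, -0.06623007, -0.29694707]), 'ft_torque': array([ 0.03106046, -0.018181  , -0.00346587]), 'width': 0.08564995371462611}
scene {'fx': 494.714650291748, 'fy': 494.714650291748, 'cx': 317.5763886584942, 'cy': 198.5706835581733, 'R': array([[-0.5966372 ,  0.80245595,  0.00940765],
       [ 0.53195012,  0.40423537, -0.74405835],
       [-0.60087695, -0.43892849, -0.6680484 ]]), 't': array([ 0.36677615, -0.26609892,  1.90255135])}
spring_center [{'pixel': [188.2, 300.3], 'p': 0.57}]
spring_tan
[... 799 characters left out ...]
 {'pixel': [195.4, 183.8], 'p': 0.18}]
post [{'pixel': [218.5, 258.7], 'p': 0.59}]
rod_tip [{'pixel': [222.0, 257.4], 'p': 0.82}]
jar [{'pixel': [147.9, 309.4], 'p': 0.73}]
tub [{'pixel': [144.4, 382.5], 'p': 0.85}, {'pixel': [217.3, 257.4], 'p': 0.36}]
hammer [{'pixel': [193.8, 183.4], 'p': 0.89}]
brush [{'pixel': [192.0, 448.9], 'p': 0.78}]
wrist {'fx': 301.83646309490797, 'fy': 301.83646309490797, 'cx': 317.89395492189203, 'cy': 205.31536813641503, 'R': array([[ 4.13256259e-01,  9.10614755e-01,  1.80161815e-04],
       [ 8.64813586e-01, -3.92532659e-01,  3.13074390e-01],
       [ 2.85160878e-01, -1.29224145e-01, -9.49728590e-01]]), 't': array([-0.62607748, -0.04083139,  0.38175246])}
0.95
```

```bash
python3 - <<'E'
import cv2
a=cv2.imread("pics/top0.png");b=cv2.imread("pics/scene0.png")
cv2.imwrite("pics/t1.png",cv2.resize(a[110:290,160:470],None,fx=2.55,fy=2.55,interpolation=cv2.INTER_CUBIC))
cv2.imwrite("pics/s1.png",cv2.resize(b[140:320,200:480],None,fx=2.8,fy=2.8,interpolation=cv2.INTER_CUBIC))
E
```

```text
(no output)
```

View pics/t1.png

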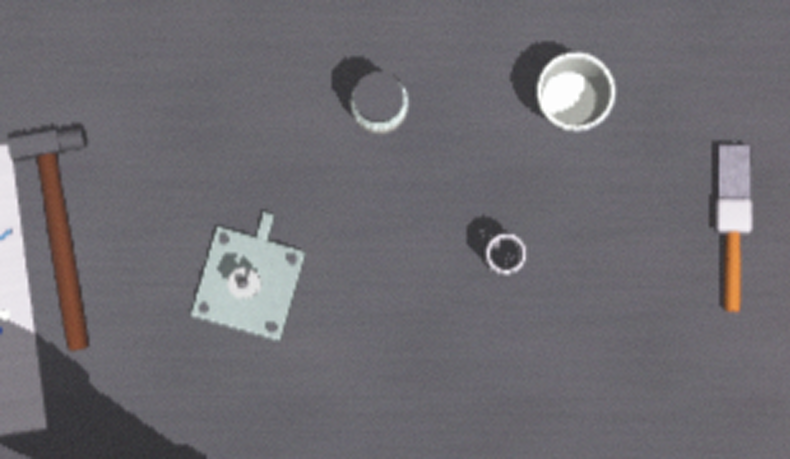

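View pics/s1.png

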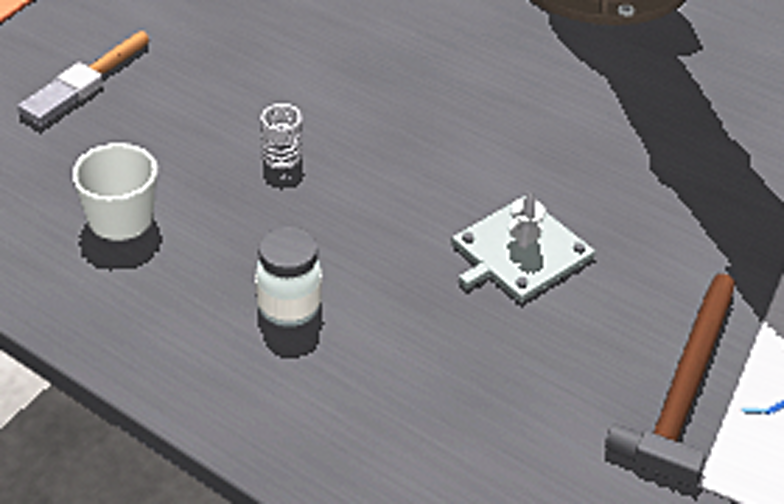

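View pics/wrist0.png

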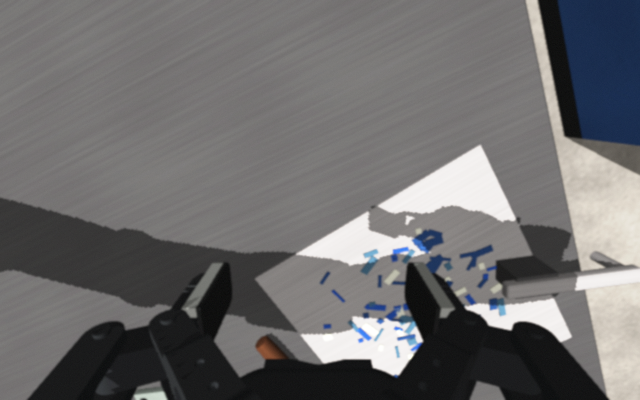

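```bash
cat > h.py <<'E'
import numpy as np
from workcell import manip
def ray(cam,row,col,z,info=None):
    i=info or manip.camera_info(cam); R=np.array(i["R"]);t=np.array(i["t"])
    d=R.T@np.array([(col-i["cx"])/i["fx"],(row-i["cy"])/i["fy"],1.]); o=-R.T@t
    return o+d*(z-o[2])/d[2]
def proj(cam,X,info=None):
    i=info or manip.camera_info(cam); c=np.array(i["R"])@np.array(X)+np.array(i["t"])
    return np.array([i["fy"]*c[1]/c[2]+i["cy"], i["fx"]*c[0]/c[2]+i["cx"]])
E
python3 - <<'E'
from h import *
tz=lambda x,y,z:ray("top",110+(y+.5)/2.55-.5,160+(x+.5)/2.55-.5,z)
sz=lambda x,y,z:ray("scene",140+y/2.8-.4,200+x/2.8-.4,z)
print("spring top",tz(505.5,254,.062))
c=[tz(*p,.012) for p in [(218,227),(303,250),(280,340),(192,316)]]
print(np.array(c),np.mean(c,0)); tip=tz(266,211,.012); print("tip",tip, tip-np.mean(c,0))
print("collar top",tz(244,281,.062))
print("jar",tz(378,100,.085),"tub",tz(576,91,.07),"hammer",tz(48,140,.02),tz(78,348,.02))
print("scene spring top",sz(281,117,.062),"rodtip",sz(531,197,.088))
c=[sz(*p,.012) for p in [(453,239),(524,192),(595,255),(521,300)]];print(np.array(c),np.mean(c,0)); print(sz(465,285,.012))
E
```

```text
spring top [ 0.56274649 -0.11122325  0.062     ]
[[0.59419778 0.22617384 0.012     ]
 [0.5675518  0.12528631 0.012     ]
 [0.46103989 0.1512254  0.012     ]
 [0.48879236 0.25519398 0.012     ]] [0.52789546 0.18946988 0.012     ]
tip [0.6136097  0.16965458 0.012     ] [ 0.08571424 -0.0198153   0.        ]
collar top [0.52993939 0.18886256 0.062     ]
jar [0.73676224 0.03673459 0.085     ] tub [ 0.75159046 -0.19188292  0.07      ] hammer [0.69527229 0.42655526 0.02      ] [0.45091529 0.38622337 0.02      ]
scene spring top [ 0.56570149 -0.1067824   0.062     ] rodtip [0.53458443 0.19850225 0.088     ]
[[0.56804937 0.13024    0.012     ]
 [0.45721289 0.15323467 0.012     ]
 [0.49660871 0.26443547 0.012     ]
 [0.60054445 0.23470661 0.012     ]] [0.53060386 0.19565419 0.012     ]
[0.61761043 0.17713827 0.012     ]
```

Request:
{"api": "arm_command", "payload": {"moves": [[[0.018,-0.047,0],[0,0,-4.8],-1],[[0.018,-0.047,0],[0,0,-4.8],-1],[[0.018,-0.047,0],[0,0,-4.8],-1],[[0.018,-0.047,0],[0,0,-4.8],-1],[[0.018,-0.047,0],[0,0,-4.8],-1],[[0.018,-0.047,0],[0,0,-4.8],-1],[[0.018,-0.047,0],[0,0,-4.8],-1],[[0.018,-0.047,0],[0,0,-4.8],-1]]}}

```text
time: 1.95
position: [0.4027, 0.1917, 0.2396]
tool_rot: [0.522, 0.853, 0.0, 0.0]
ft_force: [0.6, 0.3, -0.3]
width: 0.0855
```

Request:
{"api": "arm_command", "payload": {"moves": [[[0.018,-0.047,-0.02],[0,0,-4.8],-1],[[0.018,-0.047,-0.02],[0,0,-4.8],-1],[[0.018,-0.047,-0.02],[0,0,-4.8],-1],[[0.018,-0.047,-0.02],[0,0,-4.8],-1],[[0.018,-0.047,-0.02],[0,0,-4.8],-1],[[0.018,-0.047,-0.02],[0,0,-4.8],-1],[[0.018,-0.047,0],[0,0,-4.8],-1],[[0.0,0,0],[0,0,-4.8],-1]]}}

```text
time: 2.95
position: [0.5289, -0.1408, 0.1195]
tool_rot: [0.775, 0.631, -0.0, 0.002]
ft_force: [-0.6, -0.2, -0.0]
width: 0.0854
```

```bash
python3 - <<'E'
from h import *
import cv2
s=manip.observe(); i=manip.camera_info("wrist");im=manip.grab_frame("wrist"); 
print(s["time"],s["position"],s["tool_rot"],s["q"])
np.save("w1.npy",i,allow_pickle=True)
cv2.imwrite("pics/w1.png",im[:,:,::-1])
p=proj("wrist",[.564,-.11,.062],i);print(p)
r,c=p.astype(int);r=max(60,min(340,r))
cv2.imwrite("pics/w1z.png",cv2.resize(im[r-60:r+60,c-70:c+70,::-1],None,fx=5,fy=5,interpolation=cv2.INTER_CUBIC))
print(r-60,c-70, manip.recognise("spring_tang","wrist")[:2],manip.recognise("spring_center","wrist")[:2])
E
```

```text
2.95 [ 0.52891705 -0.14084791  0.11945114] [ 7.75494278e-01  6.31352645e-01 -4.58414166e-04  1.50064458e-03] [-0.23418025  0.48051528  0.54712952  1.93643673 -0.333966    0.81277786
  0.29057869]
[176.46266108 360.70785198]
116 290 [{'pixel': [177.1, 363.4], 'p': 0.81}] [{'pixel': [180.5, 363.1], 'p': 0.97}]
```

View pics/w1z.png

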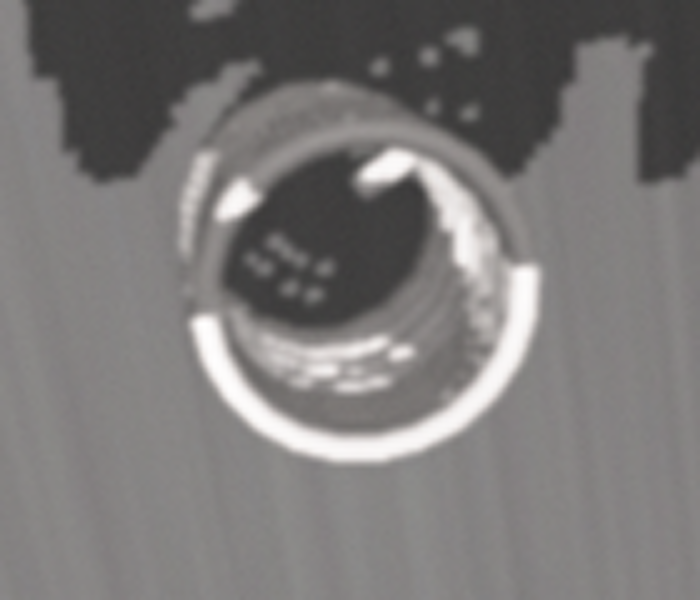

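```bash
python3 - <<'E'
from h import *
i=np.load("w1.npy",allow_pickle=True).item()
f=lambda x,y,z:ray("w",116+y/5,290+x/5,z,i)
c=f(365,292,.062);print("c",c)
for y,x in [(185,360),(168,385),(155,410),(200,238),(170,200)]:
    p=f(x,y,.004); d=p-c; print(x,y,p,np.hypot(*d[:2]),np.arctan2(d[1],d[0]))
b=proj("w",[c[0],c[1],0.004],i); print("bottom centre zoom",(b[1]-290)*5,(b[0]-116)*5)
for a in np.arange(0,6.28,.52):
  for R in (.0185,):
    b=proj("w",[c[0]+R*np.cos(a),c[1]+R*np.sin(a),0.004],i);print(round(a,2),(b[1]-290)*5,(b[0]-116)*5)
E
```

```text
c [ 0.56568528 -0.1089454   0.062     ]
360 185 [ 0.57391476 -0.105295    0.004     ] 0.00900277131857359 0.41749872188684733
385 168 [ 0.57840848 -0.10336655  0.004     ] 0.013892565329751099 0.4132311547890488
410 155 [ 0.58277464 -0.10209831  0.004     ] 0.018410028156689972 0.3810785496501582
238 200 [ 0.55362533 -0.1036221   0.004     ] 0.013182560151143411 2.7259108248699255
200 170 [ 0.54837535 -0.09746511  0.004     ] 0.020770906250512148 2.5559801371192234
bottom centre zoom 314.78294445825895 216.52246828330505
0.0 424.47278200713043 193.96349310930958
0.52 401.6706755730462 142.19845297465483
1.04 354.9833262627442 109.60372723810693
1.56 297.061524175343 105.67895726721432
2.08 244.1572821730304 131.5982248581571
2.6 210.86373323486555 179.7568484272277
3.12 205.64865533354066 236.56085840211546
3.64 228.98068336998534 286.87985149865494
4.16 274.11256402592755 318.1245101294236
4.68 329.4033443498236 322.8630394283667
5.2 381.09979322570155 300.0009490677297
5.72 416.1515207941707 254.9233405917998
6.24 425.06400718955405 198.68971322082317
```

Request:
{"api": "arm_command", "payload": {"moves": [[[0.012,0.01,0],[0,0,0],-1],[[0.012,0.01,0],[0,0,0],-1],[[0.012,0.01,0],[0,0,0],-1],[[0,0,0],[0,0,0],-1],[[0,0,-0.01],[0,0,0],-1],[[0,0,-0.01],[0,0,0],-1],[[0,0,0],[0,0,0],-1],[[0,0,0],[0,0,0],-1]]}}

```text
time: 4.1
position: [0.564, -0.1061, 0.0993]
tool_rot: [0.773, 0.634, -0.0, -0.0]
ft_force: [0.3, 0.4, -0.5]
width: 0.0856
```

```bash
cat >> h.py <<'E'
import cv2
def yaw(s):
    q=s["tool_rot"]; return 2*np.arctan2(q[1],q[0])
def shot(cam,name,ctr=None,hw=(70,60),f=5):
    s=manip.observe(); i=manip.camera_info(cam);im=manip.grab_frame(cam)
    np.save("pics/"+name+".npy",i,allow_pickle=True)
    print("t",s["time"],"pos",s["position"].round(4),"yaw",round(yaw(s),4),"F",s["ft_force"].round(1),"T",s["ft_torque"].round(2),"w",round(s["width"],4),"q",s["q"].round(2))
    cv2.imwrite("pics/"+name+"_full.png",im[:,:,::-1])
    c0=r0=0
    if ctr is not None:
        r,c=ctr; r0=int(np.clip(r-hw[1],0,400-2*hw[1])); c0=int(np.clip(c-hw[0],0,640-2*hw[0]))
        im=cv2.resize(im[r0:r0+2*hw[1],c0:c0+2*hw[0]],None,fx=f,fy=f,interpolation=cv2.INTER_CUBIC)
    cv2.imwrite("pics/"+name+".png",im[:,:,::-1]); print("crop r0,c0",r0,c0)
    return s,i
E
python3 - <<'E'
from h import *
shot("wrist","w2")
E
```

```text
t 4.1 pos [ 0.564  -0.1061  0.0993] yaw 1.3747 F [ 0.3  0.4 -0.5] T [ 0.06 -0.02 -0.02] w 0.0856 q [-0.27  0.55  0.52  1.89 -0.37  0.81  0.25]
crop r0,c0 0 0
```

View pics/w2.png

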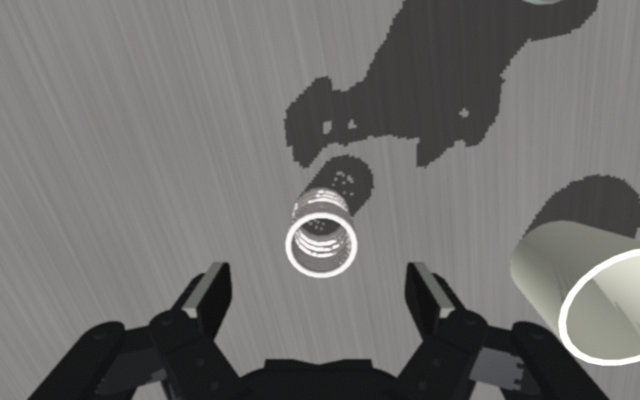

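```bash
python3 - <<'E'
from h import *
i=np.load("pics/w2.npy",allow_pickle=True).item()
im=cv2.imread("pics/w2_full.png",0)
m=np.zeros_like(im);m[205:285,280:365]=(im[205:285,280:365]>225)
cs,_=cv2.findContours(m,cv2.RETR_EXTERNAL,cv2.CHAIN_APPROX_NONE)
c=max(cs,key=len);h=cv2.convexHull(c);e=cv2.fitEllipse(h);print(e,cv2.boundingRect(c))
# fit center: project hull to z=.060 (approx wire centre/outer)
for z in (.062,.060):
    P=np.array([ray("w",p[0][1],p[0][0],z,i)[:2] for p in h]); (cx,cy),r=cv2.minEnclosingCircle((P*1000).astype(np.float32)); print(z,cx,cy,r)
    A=np.c_[2*P,np.ones(len(P))];s=np.linalg.lstsq(A,(P**2).sum(1),rcond=None)[0];print(s[:2],np.sqrt(s[2]+s[:2]@s[:2]))
print(proj("w",[.564,-.1061,.05],i))
E
```

```text
((320.7645568847656, 244.96380615234375), (63.5926399230957, 70.4354248046875), 90.26457977294922) (286, 214, 71, 63)
0.062 565.1182250976562 -109.34819793701172 22.34798240661621
[ 0.56511099 -0.10937176] 0.022208673227510335
0.06 564.950927734375 -110.30494689941406 22.605737686157227
[ 0.56494377 -0.1103287 ] 0.022464876463923714
[234.12901708 318.01807439]
```

Request:
{"api": "arm_command", "payload": {"moves": [[[0.001,-0.0035,-0.01],[0,0,0],-1],[[0,0,-0.014],[0,0,0],-1],[[0,0,-0.014],[0,0,0],-1],[[0,0,-0.012],[0,0,0],-1],[[0,0,0],[0,0,0],-1],[[0,0,0],[0,0,0],0],[[0,0,0],[0,0,0],0],[[0,0,0],[0,0,0],0]], "force": 30}}

```text
time: 5.15
position: [0.5656, -0.1094, 0.0498]
tool_rot: [0.773, 0.635, 0.0, 0.0]
ft_force: [0.2, -0.1, 0.7]
width: 0.0453
```

```bash
python3 - <<'E'
from h import *
shot("wrist","w3",(290,320),(110,100),3.5)
E
```

```text
t 5.15 pos [ 0.5656 -0.1094  0.0498] yaw 1.3753 F [ 0.2 -0.1  0.7] T [-0.02 -0.13 -0.09] w 0.0453 q [-0.23  0.62  0.47  1.91 -0.42  0.71  0.29]
crop r0,c0 190 210
```

View pics/w3.png

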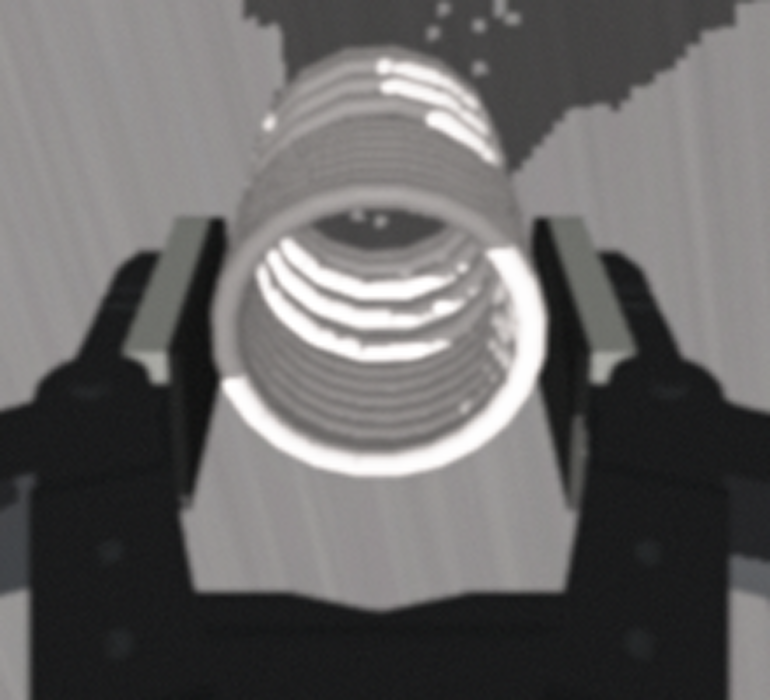

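Request:
{"api": "arm_command", "payload": {"moves": [[[0,0,0.03],[0,0,0],0],[[0,0,0.04],[0,0,0],0],[[0,0.02,0.035],[0,0,-3],0],[[0,0.04,0],[0,0,-3],0],[[0,0.04,0],[0,0,-3],0],[[0,0.04,0],[0,0,-3],0],[[0,0.04,0],[0,0,-3],0],[[0,0.04,0],[0,0,-3],0]], "force": 35}}

```text
time: 6.2
position: [0.5649, 0.112, 0.1544]
tool_rot: [0.863, 0.505, 0.0, -0.0]
ft_force: [1.0, 0.6, -1.5]
width: 0.0448
```

Request:
{"api": "arm_command", "payload": {"moves": [[[0,0.04,0],[0,0,-3],0],[[0,0.04,0],[0,0,-3],0],[[0,0.03,0],[0,0,-3],0],[[0,0.01,0],[0,0,-2],0],[[0,0,0],[0,0,0],0],[[0,0,0],[0,0,0],0],[[0,0,0],[0,0,0],0],[[0,0,0],[0,0,0],0]]}}

```text
time: 7.2
position: [0.5653, 0.23, 0.1544]
tool_rot: [0.907, 0.421, 0.0, 0.0]
ft_force: [0.1, 0.9, 0.3]
width: 0.0446
```

```bash
python3 - <<'E'
from h import *
i=manip.camera_info("wrist");p=proj("w",[.529,.19,.062],i);print(p)
shot("wrist","w4",(p[0]+20,p[1]),(100,90),4)
E
```

```text
[271.68536038 316.38060076]
t 7.2 pos [0.5653 0.23   0.1544] yaw 0.8683 F [0.1 0.9 0.3] T [ 0.01  0.   -0.02] w 0.0446 q [-0.93  0.56  0.69  1.75 -0.42  0.98 -0.79]
crop r0,c0 201 216
```

View pics/w4.png

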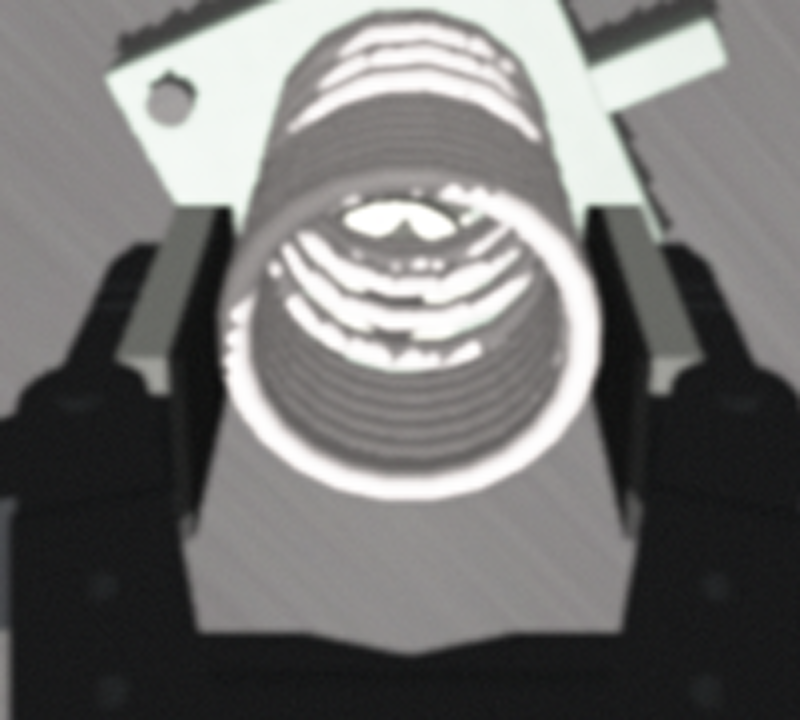

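Request:
{"api": "arm_command", "payload": {"moves": [[[0.012,0.013,0],[0,0,0],0],[[0.015,0.018,0],[0,0,0],0],[[0.015,0.018,0],[0,0,0],0],[[0.008,0.009,0],[0,0,0],0],[[0,0,0],[0,0,0],0],[[0,0,0],[0,0,0],0],[[0,0,0],[0,0,0],0],[[0,0,0],[0,0,0],0]]}}

```text
time: 8.25
position: [0.615, 0.2883, 0.1545]
tool_rot: [0.907, 0.421, 0.0, -0.0]
ft_force: [-0.2, -0.2, -1.1]
width: 0.0449
```

```bash
python3 - <<'E'
from h import *
i=manip.camera_info("wrist");p=proj("w",[.529,.19,.062],i);print(p)
shot("wrist","w5",(p[0],p[1]),(75,60),5)
E
```

```text
[343.63755611 316.1959739 ]
t 8.25 pos [0.615  0.2883 0.1545] yaw 0.8687 F [-0.2 -0.2 -1.1] T [-0.    0.01 -0.03] w 0.0449 q [-0.92  0.67  0.67  1.56 -0.45  1.07 -0.84]
crop r0,c0 280 241
```

View pics/w5.png

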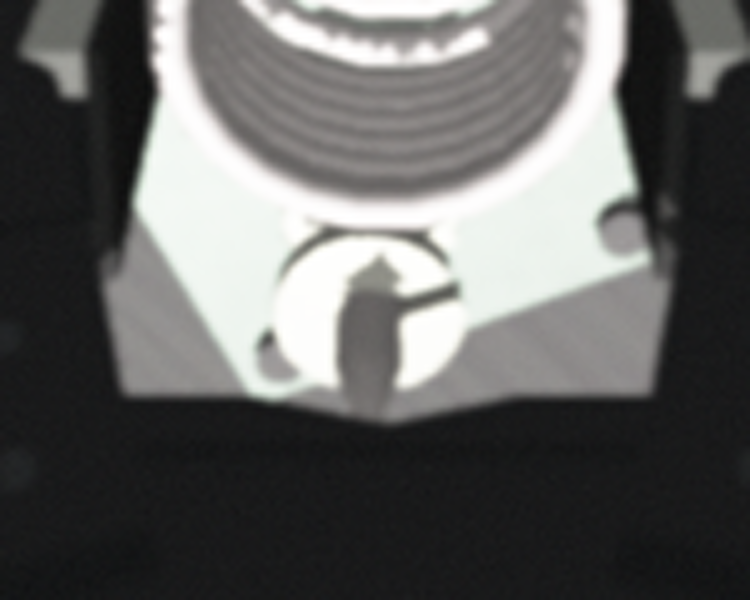

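View pics/w5_full.png

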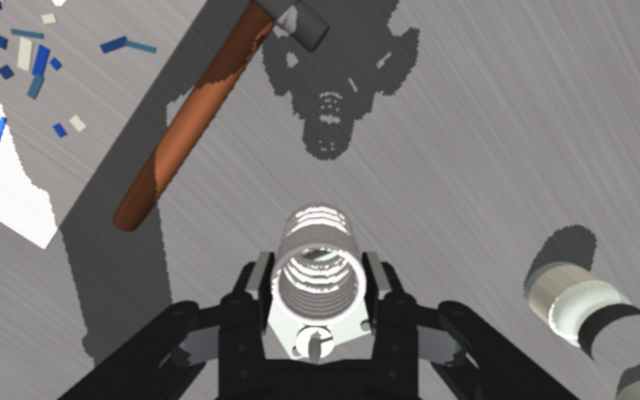

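```bash
python3 - <<'E'
from h import *
i=np.load("pics/w5.npy",allow_pickle=True).item()
im=cv2.imread("pics/w5.png")
cam=-np.array(i["R"]).T@np.array(i["t"]);print("cam",cam)
f=lambda x,y,z:ray("w",280+(y+.5)/5-.5,241+(x+.5)/5-.5,z,i)
pts=[(272,315),(285,275),(300,255),(330,238),(440,262),(462,285),(468,318),(460,350),(440,378),(290,360),(305,378)]
P=np.array([f(x,y,.062)[:2] for x,y in pts])
A=np.c_[2*P,np.ones(len(P))];s=np.linalg.lstsq(A,(P**2).sum(1),rcond=None)[0];c=s[:2];print("collar",c,np.sqrt(s[2]+c@c)); print(np.hypot(*(P-c).T))
for x,y in [(455,292),(400,309),(430,300),(457,285),(457,298)]:
    d=f(x,y,.062)[:2]-c;print(np.hypot(*d),np.arctan2(d[1],d[0]))
# overlays
def pz(X): r,cc=proj("w",X,i); return (int((cc-241)*5),int((r-280)*5))
c3=c
o=im.copy()
for z,R,col in [(.062,.0175,(0,0,255)),(.088,.002,(255,0,0)),(.074,.0065,(0,255,0)),(.062,.0065,(0,200,200))]:
    for a in np.arange(0,6.28,.1): cv2.circle(o,pz([c3[0]+R*np.cos(a),c3[1]+R*np.sin(a),z]),1,col,-1)
cv2.imwrite("pics/w5o.png",o)
E
```

```text
cam [0.66673022 0.35061577 0.29064796]
collar [0.52829    0.19149348] 0.018734080084614513
[0.0183583  0.01848105 0.01918063 0.01944696 0.01812752 0.01868087
 0.01839234 0.01865698 0.01954808 0.01819327 0.01894467]
0.016899075945472 -0.35113251072321894
0.0059460490347580525 -0.37554313486905483
0.011910875248948339 -0.3616204317945013
0.017831334041215587 -0.2734990839675078
0.016854816999138923 -0.43596714133431635
```

View pics/w5o.png

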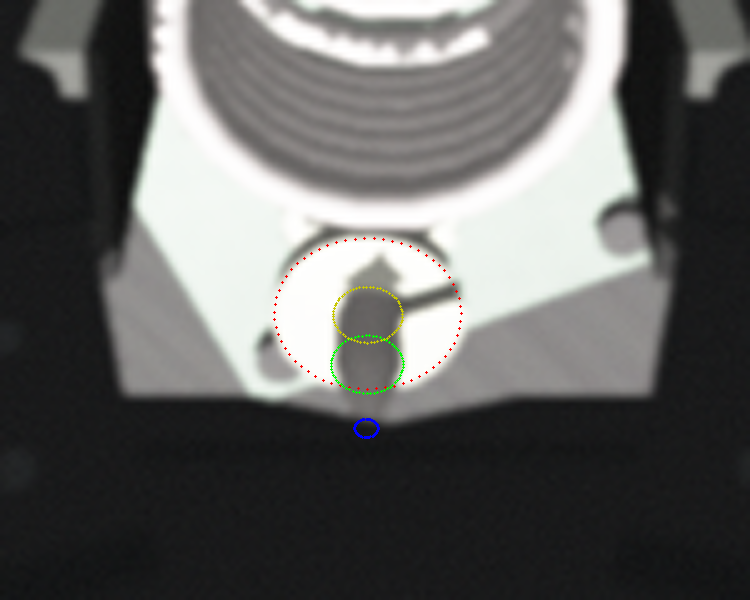

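```bash
python3 - <<'E'
from h import *
def fit(P):
    A=np.c_[2*P,np.ones(len(P))];s=np.linalg.lstsq(A,(P**2).sum(1),rcond=None)[0];c=s[:2];return c,np.sqrt(s[2]+c@c)
for name,tcp,yw in [("w3",(.5656,-.1094,.0498),1.3753),("w4",(.5653,.23,.1544),.8683),("w5",(.615,.2883,.1545),.8687)]:
    i=np.load(f"pics/{name}.npy",allow_pickle=True).item()
    im=cv2.imread(f"pics/{name}_full.png",0).astype(float)
    # subpixel inner edge of rim: search radially from approx centre; dark interior->bright at bottom half
    z=tcp[2]+.0122
    c0=np.array(tcp[:2]); best=None
    # outer edge: sample radial profile in world at plane z, angles where outside is darker
    tx=np.array([np.cos(yw),np.sin(yw)])
    P=[]
    mp=lambda p:proj("w",[p[0],p[1],z],i)
    for a in np.arange(0,2*np.pi,.05):
        u=np.array([np.cos(a),np.sin(a)])
        rs=np.arange(.019,.028,.0002)
        pr=np.array([mp(c0+u*r) for r in rs]).astype(np.float32)
        v=cv2.remap(im.astype(np.float32),pr[:,1].reshape(1,-1),pr[:,0].reshape(1,-1),cv2.INTER_LINEAR)[0]
        if a==0: pass
        g=np.diff(v)
        k=np.argmin(g)
        if g[k]<-6 and v.max()>200: P.append(c0+u*rs[k])
    P=np.array(P)
    c,r=fit(P)
    for _ in range(3):
        e=abs(np.hypot(*(P-c).T)-r); P=P[e<max(.0008,np.median(e)*2)]; c,r=fit(P)
    d=c-c0; print(name,len(P),c,r,"tool x,y off", d@tx, d@np.array([tx[1],-tx[0]]))
E
```

```text
w3 62 [ 0.56532719 -0.10908548] 0.022570089770294788 tool x,y off 0.0002555340315479189 -0.00032871421596847013
w4 85 [0.56477574 0.23030482] 0.022459129872489467 tool x,y off -0.00010608806243593654 -0.0005970857103284008
w5 54 [0.61367877 0.28712684] 0.022811760475759932 tool x,y off -0.0017489660594645462 -0.0002510958162405844
```

Request:
{"api": "arm_command", "payload": {"moves": [[[-0.016,-0.018,0],[0,0,-4],0],[[-0.025,-0.028,0],[0,0,-4],0],[[-0.025,-0.028,0],[0,0,-4],0],[[-0.015,-0.017,0],[0,0,-3.1],0],[[-0.005,-0.006,0],[0,0,0],0],[[0,0,0],[0,0,0],0],[[0,0,0],[0,0,0],0],[[0,0,0],[0,0,0],0]]}}

```text
time: 9.3
position: [0.5297, 0.1923, 0.1542]
tool_rot: [0.954, 0.299, 0.0, 0.0]
ft_force: [0.5, 0.4, -1.3]
width: 0.0447
```

```bash
python3 - <<'E'
from h import *
i=manip.camera_info("wrist");p=proj("w",[.529,.191,.1],i);print(p)
shot("wrist","w6",(p[0],p[1]),(75,60),5)
i=manip.camera_info("scene");p=proj("w",[.529,.191,.09],i);print(p)
shot("scene","s6",p,(40,40),7)
E
```

```text
[232.61752241 320.07663126]
t 9.3 pos [0.5297 0.1923 0.1542] yaw 0.6067 F [ 0.5  0.4 -1.3] T [-0.03 -0.04 -0.02] w 0.0447 q [-0.99  0.51  0.78  1.87 -0.44  0.94 -0.97]
crop r0,c0 172 245
[207.34276246 388.0619428 ]
t 9.35 pos [0.5295 0.1922 0.1542] yaw 0.6065 F [ 1.4 -0.3 -2.1] T [-0.02  0.04 -0.02] w 0.0452 q [-0.99  0.51  0.78  1.87 -0.44  0.94 -0.97]
crop r0,c0 167 348
```

View pics/w6.png

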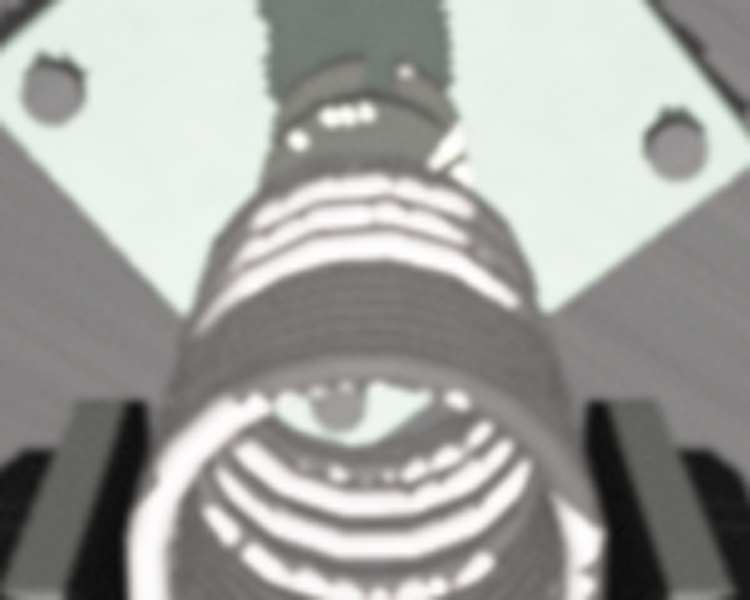

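View pics/s6.png

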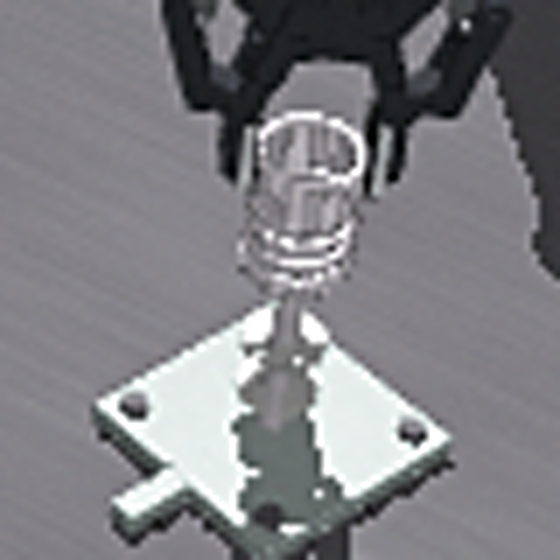

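Request:
{"api": "arm_command", "payload": {"moves": [[[-0.0008,-0.001,0],[0,0,0],0],[[0,0,-0.006],[0,0,0],0],[[0,0,-0.008],[0,0,0],0],[[0,0,-0.008],[0,0,0],0],[[0,0,-0.008],[0,0,0],0],[[0,0,-0.006],[0,0,0],0],[[0,0,0],[0,0,0],0],[[0,0,0],[0,0,0],0]]}}

```text
time: 10.4
position: [0.5285, 0.1907, 0.1185]
tool_rot: [0.955, 0.298, 0.0, 0.0]
ft_force: [0.3, -0.1, -1.5]
width: 0.0451
```

```bash
python3 - <<'E'
from h import *
i=manip.camera_info("wrist");p=proj("w",[.529,.191,.07],i);print(p)
shot("wrist","w7",(p[0],p[1]),(75,60),5)
i=manip.camera_info("scene");p=proj("w",[.529,.191,.07],i);print(p)
shot("scene","s7",p,(40,40),7)
E
```

```text
[233.48898479 319.06760431]
t 10.4 pos [0.5285 0.1907 0.1185] yaw 0.6055 F [ 0.3 -0.1 -1.5] T [-0.02  0.01 -0.01] w 0.0451 q [-0.95  0.55  0.74  1.91 -0.48  0.87 -0.93]
crop r0,c0 173 244
[212.3250774  387.35026869]
t 10.45 pos [0.5286 0.1907 0.1186] yaw 0.6056 F [ 0.4  0.4 -1.1] T [ 0.01 -0.   -0.06] w 0.0447 q [-0.96  0.55  0.74  1.91 -0.48  0.87 -0.93]
crop r0,c0 172 347
```

View pics/w7.png

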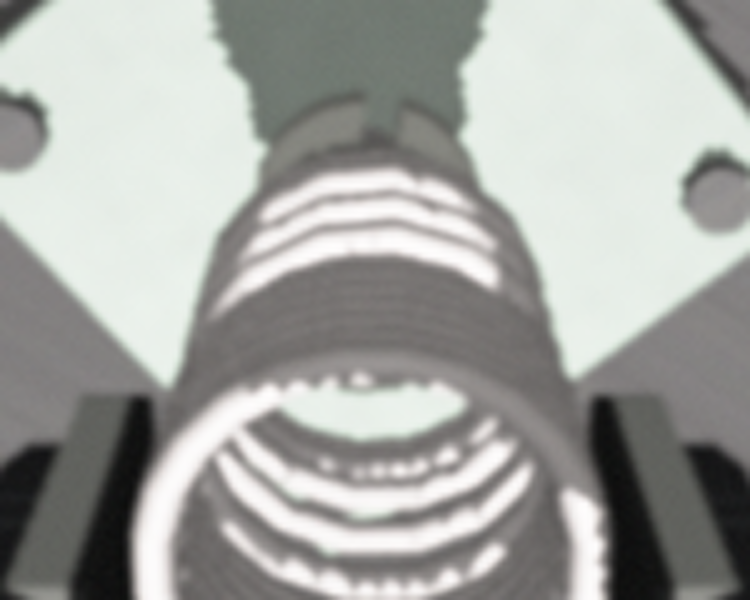

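View pics/s7.png

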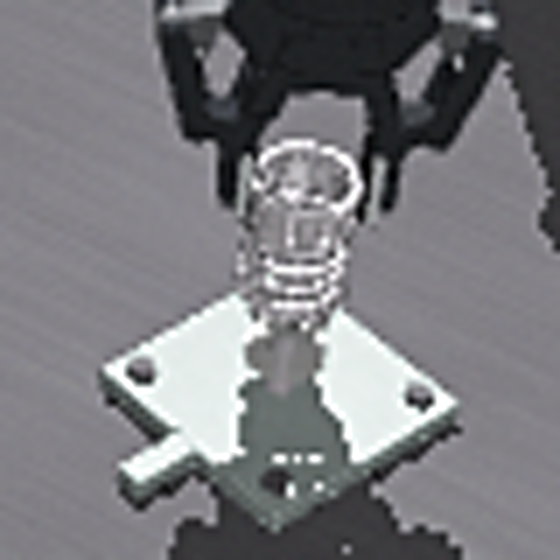

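```bash
python3 - <<'E'
from h import *
i=np.load("pics/w7.npy",allow_pickle=True).item()
f=lambda x,y,z:ray("w",173+(y+.5)/5-.5,244+(x+.5)/5-.5,z,i)
c=np.array([.5288,.1912])
for x,y in [(365,97),(400,102),(382,100),(383,135)]:
    d=f(x,y,.036)[:2]-c;print(x,y,np.hypot(*d),np.arctan2(d[1],d[0]))
for x,y in [(262,165),(475,170)]: print(f(x,y,.036))
P=[]
for a in np.arange(0,6.3,.2):
    r,cc=proj("w",[c[0]+.0175*np.cos(a),c[1]+.0175*np.sin(a),.036],i);P.append((round((cc-244)*5),round((r-173)*5)))
print(P)
E
```

```text
365 97 0.01918020075791824 0.680561039248672
400 102 0.018738569537002647 0.39989776106818625
382 100 0.018690681566736166 0.5456922649114954
383 135 0.013215539599583062 0.5084984724603533
[0.52592169 0.21007665 0.036     ]
[0.54374536 0.18289194 0.036     ]
[(438, 125), (418, 114), (396, 108), (373, 105), (350, 108), (328, 114), (308, 125), (290, 139), (276, 156), (266, 175), (260, 196), (259, 217), (262, 238), (270, 258), (282, 276), (297, 291), (315, 304), (335, 313), (356, 318), (378, 319), (400, 315), (421, 308), (440, 298), (457, 284), (470, 267), (479, 248), (485, 227), (486, 206), (482, 185), (474, 165), (462, 146), (446, 131)]
```

Request:
{"api": "arm_command", "payload": {"moves": [[[0,0,-0.002],[0,0,0],0],[[0,0,-0.002],[0,0,0],0],[[0,0,-0.0015],[0,0,0],0],[[0,0,-0.001],[0,0,0],0],[[0,0,-0.001],[0,0,0],0],[[0,0,-0.001],[0,0,0],0],[[0,0,0],[0,0,0],0],[[0,0,0],[0,0,0],0]]}}

```text
time: 11.5
position: [0.5285, 0.1907, 0.1099]
tool_rot: [0.955, 0.298, 0.0, 0.0]
ft_force: [0.6, -0.7, 2.4]
width: 0.045
```

Request:
{"api": "arm_command", "payload": {"moves": [[[0,0,-0.0015],[0,0,0],0],[[0,0,0],[0,0,0.5],0],[[0,0,0],[0,0,0.5],0],[[0,0,0],[0,0,0.5],0],[[0,0,0],[0,0,0.5],0],[[0,0,0],[0,0,0.5],0],[[0,0,0],[0,0,0.5],0],[[0,0,0],[0,0,0],0]]}}

```text
time: 12.5
position: [0.5284, 0.1906, 0.1083]
tool_rot: [0.946, 0.323, 0.0, 0.0]
ft_force: [-0.9, -1.1, 2.0]
width: 0.0448
```

```bash
cat > o.py <<'E'
from h import *
s=manip.observe();print("t",s["time"],"pos",s["position"].round(4),"yaw",round(yaw(s),4),"F",s["ft_force"].round(1),"T",s["ft_torque"].round(3),s["width"].round(4))
E
python3 o.py
```

```text
Traceback (most recent call last):
  File "o.py", line 2, in <module>
    s=manip.observe();print("t",s["time"],"pos",s["position"].round(4),"yaw",round(yaw(s),4),"F",s["ft_force"].round(1),"T",s["ft_torque"].round(3),s["width"].round(4))
                                                                                                                                                    ^^^^^^^^^^^^^^^^
AttributeError: 'float' object has no attribute 'round'
```

Request:
{"api": "arm_command", "payload": {"moves": [[[0,0,0],[0,0,-1],0],[[0,0,0],[0,0,-1],0],[[0,0,0],[0,0,-1],0],[[0,0,0],[0,0,-0.6],0],[[0,0,0],[0,0,-0.6],0],[[0,0,0],[0,0,-0.6],0],[[0,0,0],[0,0,-0.6],0],[[0,0,0],[0,0,-0.6],0]]}}

```text
time: 13.5
position: [0.5284, 0.191, 0.1084]
tool_rot: [0.962, 0.273, 0.0, -0.0]
ft_force: [-0.5, 1.4, 2.0]
width: 0.0453
```

```bash
sed -i 's/s\["width"\].round(4)/round(s["width"],4)/' o.py; python3 o.py
```

```text
t 13.5 pos [0.5284 0.191  0.1084] yaw 0.5529 F [-0.5  1.4  2. ] T [ 0.26  -0.009 -0.041] 0.0453
```

```bash
python3 - <<'E'
from h import *
shot("wrist","w8",(233,319),(75,60),5)
shot("scene","s8",(212,387),(40,40),7)
E
```

```text
t 13.5 pos [0.5284 0.191  0.1084] yaw 0.5529 F [-0.5  1.4  2. ] T [ 0.26 -0.01 -0.04] w 0.0453 q [-0.96  0.57  0.74  1.92 -0.51  0.85 -0.96]
crop r0,c0 173 244
t 13.55 pos [0.5284 0.191  0.1083] yaw 0.5523 F [-0.6  0.9  2.7] T [ 0.28 -0.03 -0.01] w 0.0448 q [-0.96  0.57  0.74  1.92 -0.51  0.85 -0.96]
crop r0,c0 172 347
```

View pics/w8.png

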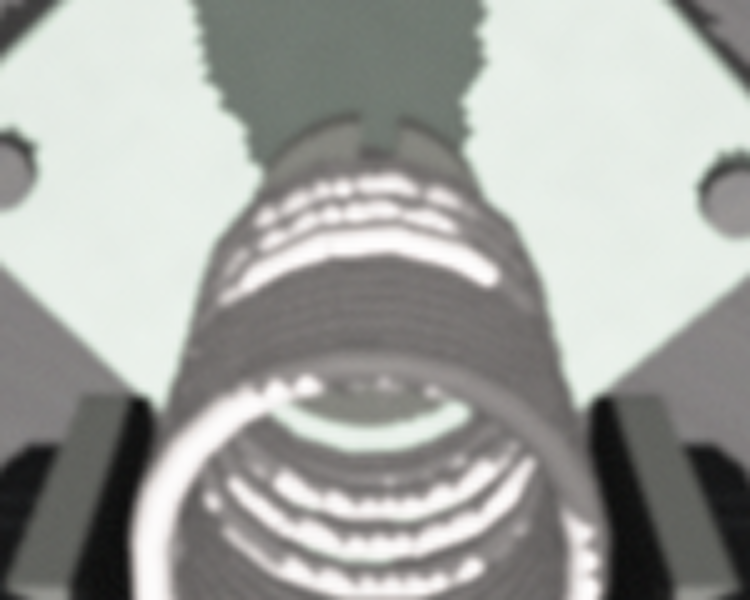

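View pics/s8.png

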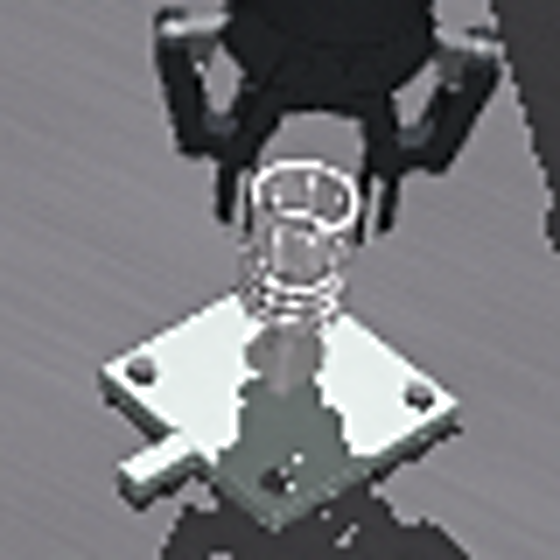

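Request:
{"api": "arm_command", "payload": {"moves": [[[0,0,0],[0,0,1.4],0],[[0,0,0],[0,0,1.4],0],[[0,0,0],[0,0,1.4],0],[[0,0,0],[0,0,1.2],0],[[0,0,0],[0,0,0.6],0],[[0,0,0],[0,0,0.6],0],[[0,0,0],[0,0,0.6],0],[[0,0,0],[0,0,0.6],0]]}}

```text
time: 14.6
position: [0.5285, 0.1908, 0.1083]
tool_rot: [0.941, 0.338, 0.0, -0.0]
ft_force: [2.1, 0.6, -0.6]
width: 0.0446
```

```bash
python3 o.py
```

```text
t 14.6 pos [0.5285 0.1908 0.1083] yaw 0.6901 F [ 2.1  0.6 -0.6] T [ 0.351 -0.345  0.038] 0.0446
```

Request:
{"api": "arm_command", "payload": {"moves": [[[0.0004,0.0003,0],[0,0,0],0],[[0,0,-0.001],[0,0,0],0],[[0,0,-0.001],[0,0,0],0],[[0,0,0],[0,0,0],0],[[0,0,0],[0,0,0],0],[[0,0,0],[0,0,0],0],[[0,0,0],[0,0,0],0],[[0,0,0],[0,0,0],0]]}}

```text
time: 15.6
position: [0.5287, 0.1911, 0.1063]
tool_rot: [0.941, 0.338, -0.0, -0.0]
ft_force: [-0.1, 1.1, -0.8]
width: 0.0455
```

```bash
python3 o.py; python3 o.py
```

```text
t 15.6 pos [0.5287 0.1911 0.1063] yaw 0.6895 F [-0.1  1.1 -0.8] T [ 0.486 -0.071 -0.012] 0.0455
t 15.6 pos [0.5287 0.1911 0.1063] yaw 0.6895 F [-0.1  1.1 -0.8] T [ 0.486 -0.071 -0.012] 0.0455
```

Request:
{"api": "arm_command", "payload": {"moves": [[[0,0.0004,0],[0,0,0],0],[[0,0,-0.001],[0,0,0],0],[[0,0,-0.001],[0,0,0],0],[[0,0,-0.001],[0,0,0],0],[[0,0,-0.001],[0,0,0],0],[[0,0,0],[0,0,0],0],[[0,0,0],[0,0,0],0],[[0,0,0],[0,0,0],0]]}}

```text
time: 16.6
position: [0.5288, 0.1914, 0.1023]
tool_rot: [0.941, 0.338, -0.0, 0.0]
ft_force: [0.8, 0.9, -1.1]
width: 0.0447
```

```bash
python3 o.py
```

```text
t 16.6 pos [0.5288 0.1914 0.1023] yaw 0.6894 F [ 0.8  0.9 -1.1] T [ 0.152 -0.268 -0.047] 0.0447
```

Request:
{"api": "arm_command", "payload": {"moves": [[[0.0002,0.0001,-0.001],[0,0,0],0],[[0,0,-0.001],[0,0,0],0],[[0,0,-0.001],[0,0,0],0],[[0,0,-0.0015],[0,0,0],0],[[0,0,-0.0015],[0,0,0],0],[[0,0,-0.0015],[0,0,0],0],[[0,0,0],[0,0,0],0],[[0,0,0],[0,0,0],0]]}}

```text
time: 17.6
position: [0.529, 0.1915, 0.0948]
tool_rot: [0.941, 0.338, 0.0, 0.0]
ft_force: [-0.1, -0.2, -1.1]
width: 0.045
```

```bash
python3 - <<'E'
from h import *
shot("wrist","w9",(225,319),(75,60),5)
E
```

```text
t 17.6 pos [0.529  0.1915 0.0948] yaw 0.6894 F [-0.1 -0.2 -1.1] T [ 0.02  0.01 -0.01] w 0.045 q [-0.92  0.58  0.69  1.93 -0.5   0.82 -0.84]
crop r0,c0 165 244
```

View pics/w9.png

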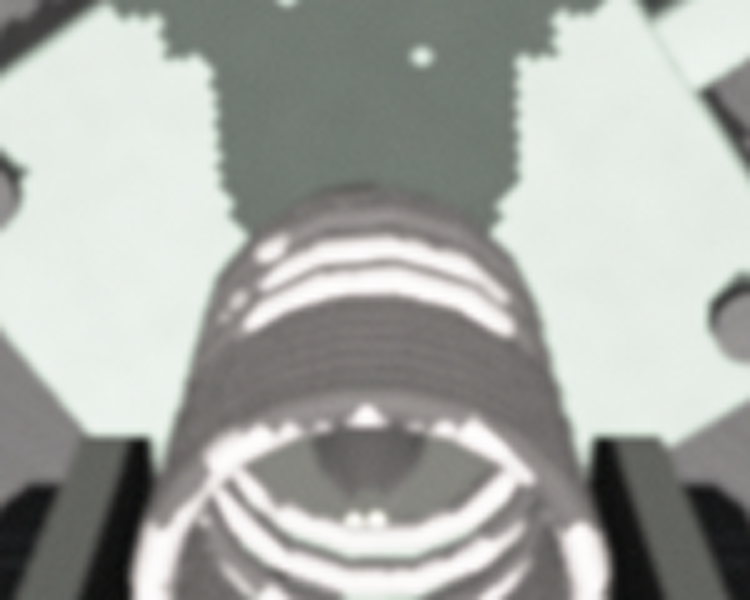

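Request:
{"api": "arm_command", "payload": {"moves": [[[0,0,0],[0,0,6],0],[[0,0,0],[0,0,7],0],[[0,0,-0.001],[0,0,7],0],[[0,0,-0.001],[0,0,7],0],[[0,0,-0.001],[0,0,7],0],[[0,0,-0.001],[0,0,7],0],[[0,0,0],[0,0,5.5],0],[[0,0,0],[0,0,0],0]]}}

```text
time: 18.65
position: [0.529, 0.1915, 0.0909]
tool_rot: [0.732, 0.682, 0.0, -0.0]
ft_force: [-0.6, 0.9, 0.0]
width: 0.0448
```

```bash
python3 o.py
```

```text
t 18.65 pos [0.529  0.1915 0.0909] yaw 1.5002 F [-0.6  0.9  0. ] T [ 0.138  0.031 -0.018] 0.0448
```

Request:
{"api": "arm_command", "payload": {"moves": [[[0,0,-0.0015],[0,0,0],0],[[0,0,-0.0015],[0,0,0],0],[[0,0,-0.0015],[0,0,0],0],[[0,0,-0.0015],[0,0,0],0],[[0,0,-0.001],[0,0,0],0],[[0,0,-0.001],[0,0,0],0],[[0,0,0],[0,0,0],0],[[0,0,0],[0,0,0],0]]}}

```text
time: 19.65
position: [0.5292, 0.1915, 0.0829]
tool_rot: [0.731, 0.682, 0.0, 0.0]
ft_force: [0.3, 0.2, -0.4]
width: 0.0445
```

```bash
python3 o.py
```

```text
t 19.65 pos [0.5292 0.1915 0.0829] yaw 1.5009 F [ 0.3  0.2 -0.4] T [-0.009 -0.352 -0.07 ] 0.0445
```

Request:
{"api": "arm_command", "payload": {"moves": [[[0,0,-0.001],[0,0,0],0],[[0,0,-0.001],[0,0,0],0],[[0,0,0],[0,0,0],0],[[0,0,0],[0,0,0],0],[[0,0,0],[0,0,0],0],[[0,0,0],[0,0,0],0],[[0,0,0],[0,0,0],0],[[0,0,0],[0,0,0],0]]}}

```text
time: 20.65
position: [0.5291, 0.1915, 0.0809]
tool_rot: [0.731, 0.682, 0.0, 0.0]
ft_force: [2.0, 0.0, 0.8]
width: 0.0451
```

```bash
python3 o.py
```

```text
t 20.65 pos [0.5291 0.1915 0.0809] yaw 1.5009 F [2.  0.  0.8] T [-0.033 -0.572 -0.057] 0.0451
```

Request:
{"api": "arm_command", "payload": {"moves": [[[0.0005,0,0],[0,0,0],0],[[0,0,0],[0,0,0],0],[[0,0,0],[0,0,0.5],0],[[0,0,0],[0,0,0.5],0],[[0,0,0],[0,0,0.5],0],[[0,0,0],[0,0,0.5],0],[[0,0,0],[0,0,0],0],[[0,0,0],[0,0,0],0]]}}

```text
time: 21.65
position: [0.5296, 0.1915, 0.0808]
tool_rot: [0.719, 0.695, 0.0, 0.0]
ft_force: [1.8, 0.7, 0.3]
width: 0.0449
```

```bash
python3 o.py
```

```text
t 21.65 pos [0.5296 0.1915 0.0808] yaw 1.5357 F [1.8 0.7 0.3] T [ 0.038 -0.468 -0.151] 0.0449
```

Request:
{"api": "arm_command", "payload": {"moves": [[[0,0,0],[0,0,-0.5],0],[[0,0,0],[0,0,-0.5],0],[[0,0,0],[0,0,-0.5],0],[[0,0,0],[0,0,-0.5],0],[[0,0,0],[0,0,-0.5],0],[[0,0,0],[0,0,-0.5],0],[[0,0,0],[0,0,0],0],[[0,0,0],[0,0,0],0]]}}

```text
time: 22.65
position: [0.5292, 0.1915, 0.0807]
tool_rot: [0.737, 0.676, -0.0, -0.0]
ft_force: [-1.6, 0.2, 0.0]
width: 0.0451
```

```bash
python3 - <<'E'
from h import *
shot("wrist","w10",(225,319),(75,60),5)
shot("scene","s10",(212,387),(40,40),7)
E
```

```text
t 22.65 pos [0.5292 0.1915 0.0807] yaw 1.4836 F [-1.6  0.2  0. ] T [0.07 0.12 0.  ] w 0.0451 q [-0.76  0.55  0.45  1.92 -0.34  0.75 -0.2 ]
crop r0,c0 165 244
t 22.7 pos [0.5292 0.1915 0.0807] yaw 1.4837 F [ 0.   0.9 -0.8] T [ 0.11  0.11 -0.03] w 0.0452 q [-0.76  0.55  0.45  1.92 -0.34  0.75 -0.2 ]
crop r0,c0 172 347
```

View pics/w10.png

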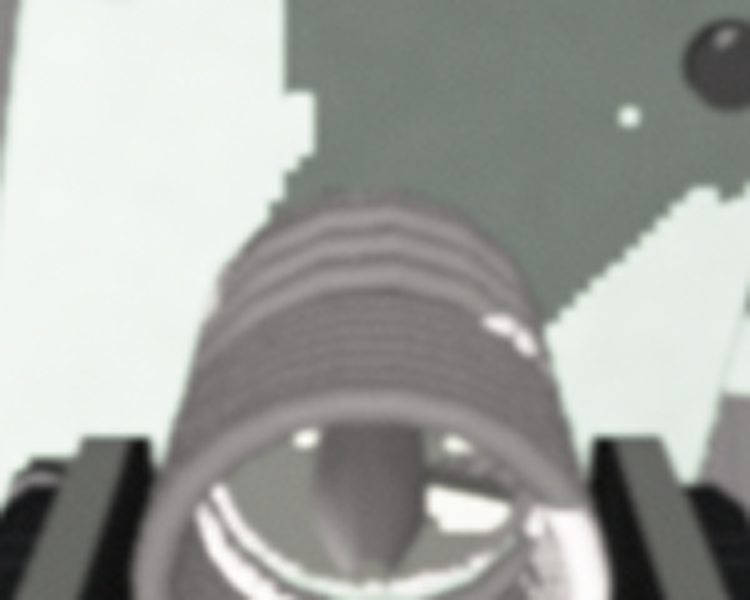

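View pics/s10.png

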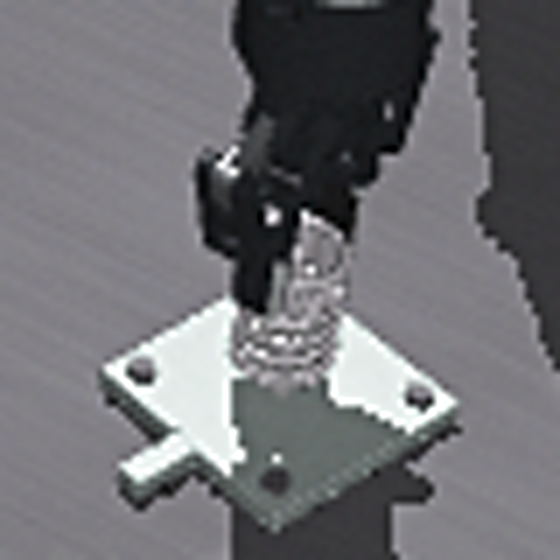

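Request:
{"api": "arm_command", "payload": {"moves": [[[0,0,-0.001],[0,0,0],0],[[0,0,-0.001],[0,0,0],0],[[0,0,-0.001],[0,0,0],0],[[0,0,0],[0,0,0],0],[[0,0,0],[0,0,0],0],[[0,0,0],[0,0,0],0],[[0,0,0],[0,0,0],0],[[0,0,0],[0,0,0],0]]}}

```text
time: 23.75
position: [0.5294, 0.1915, 0.0778]
tool_rot: [0.737, 0.676, -0.0, -0.0]
ft_force: [0.5, 0.3, -1.0]
width: 0.045
```

```bash
python3 o.py
```

```text
t 23.75 pos [0.5294 0.1915 0.0778] yaw 1.4836 F [ 0.5  0.3 -1. ] T [ 0.142  0.078 -0.038] 0.045
```

Request:
{"api": "arm_command", "payload": {"moves": [[[0,0,-0.001],[0,0,0],0],[[0,0,-0.0015],[0,0,0],0],[[0,0,-0.0015],[0,0,0],0],[[0,0,-0.0015],[0,0,0],0],[[0,0,-0.0015],[0,0,0],0],[[0,0,-0.0015],[0,0,0],0],[[0,0,-0.0015],[0,0,0],0],[[0,0,0],[0,0,0],0]]}}

```text
time: 24.75
position: [0.5294, 0.1915, 0.0677]
tool_rot: [0.737, 0.676, -0.0, -0.0]
ft_force: [-0.0, 0.2, -1.3]
width: 0.045
```

```bash
python3 o.py
```

```text
t 24.75 pos [0.5294 0.1915 0.0677] yaw 1.4836 F [-0.   0.2 -1.3] T [ 0.055 -0.033  0.014] 0.045
```

Request:
{"api": "arm_command", "payload": {"moves": [[[0,0,-0.001],[0,0,0],0],[[0,0,-0.0015],[0,0,0],0],[[0,0,-0.0015],[0,0,0],0],[[0,0,-0.001],[0,0,0],0],[[0,0,-0.001],[0,0,0],0],[[0,0,-0.0007],[0,0,0],0],[[0,0,0],[0,0,0],0],[[0,0,0],[0,0,0],0]]}}

```text
time: 25.75
position: [0.5295, 0.1915, 0.0612]
tool_rot: [0.737, 0.676, 0.0, -0.0]
ft_force: [-0.9, 0.3, 1.1]
width: 0.0447
```

```bash
python3 o.py
```

```text
t 25.75 pos [0.5295 0.1915 0.0612] yaw 1.4835 F [-0.9  0.3  1.1] T [0.097 0.158 0.038] 0.0447
```

Request:
{"api": "arm_command", "payload": {"moves": [[[0,0,0.0005],[0,0,-3],0],[[0,0,0],[0,0,-6],0],[[0,0,0],[0,0,-6],0],[[0,0,0],[0,0,-7],0],[[0,0,0],[0,0,-7],0],[[0,0,0],[0,0,-7],0],[[0,0,0],[0,0,-5.7],0],[[0,0,0],[0,0,0],0]]}}

```text
time: 26.75
position: [0.5297, 0.1915, 0.0617]
tool_rot: [0.929, 0.369, 0.0, 0.0]
ft_force: [0.3, 0.3, 0.0]
width: 0.0447
```

```bash
python3 - <<'E'
from h import *
shot("wrist","w11",(260,319),(75,60),5)
E
```

```text
t 26.75 pos [0.5297 0.1915 0.0617] yaw 0.7564 F [0.3 0.3 0. ] T [ 0.06 -0.1   0.01] w 0.0447 q [-0.88  0.62  0.64  1.95 -0.53  0.75 -0.75]
crop r0,c0 200 244
```

View pics/w11.png

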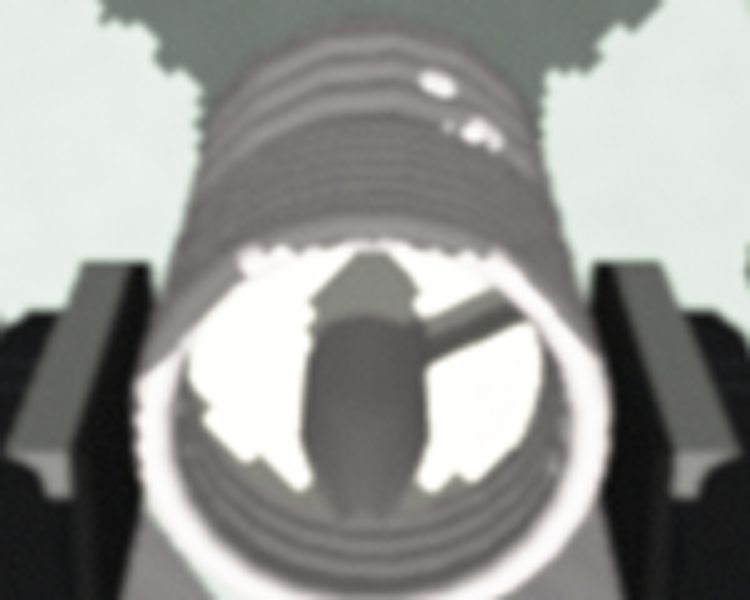

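Request:
{"api": "arm_command", "payload": {"moves": [[[0,0,0],[0,0,0],-0.3],[[0,0,0],[0,0,0],-0.6],[[0,0,0],[0,0,0],-1],[[0,0,0],[0,0,0],-1],[[0,0,0],[0,0,0],-1],[[0,0,0.005],[0,0,0],-1],[[0,0,0.015],[0,0,0],-1],[[0,0,0.02],[0,0,0],-1]]}}

```text
time: 27.8
position: [0.5295, 0.1913, 0.1027]
tool_rot: [0.929, 0.369, -0.0, 0.0]
ft_force: [0.5, -0.3, -0.1]
width: 0.0852
```

Request:
{"api": "arm_command", "payload": {"moves": [[[0,0,0.03],[0,0,0],-1],[[-0.02,-0.02,0.02],[0,0,0],-1],[[-0.03,-0.03,0.02],[0,0,0],-1],[[-0.03,-0.03,0],[0,0,0],-1],[[0,0,0],[0,0,0],-1],[[0,0,0],[0,0,0],-1],[[0,0,0],[0,0,0],-1],[[0,0,0],[0,0,0],-1]]}}

```text
time: 28.8
position: [0.4499, 0.1119, 0.1715]
tool_rot: [0.929, 0.369, -0.0, 0.0]
ft_force: [0.5, -0.8, -0.3]
width: 0.0854
```

```bash
python3 - <<'E'
from h import *
i=manip.camera_info("wrist");p=proj("w",[.529,.191,.05],i);print(p)
shot("wrist","w12",p,(75,60),5)
i=manip.camera_info("scene");p=proj("w",[.529,.191,.04],i);print(p)
shot("scene","s12",p,(40,40),7)
i=manip.camera_info("top");p=proj("w",[.529,.191,.04],i)
shot("top","t12",p,(40,40),7)
E
```

```text
[ 64.48621756 314.33582789]
t 28.8 pos [0.4499 0.1119 0.1715] yaw 0.7563 F [ 0.5 -0.8 -0.3] T [-0.   -0.01  0.03] w 0.0854 q [-1.01  0.31  0.83  2.09 -0.3   0.86 -0.83]
crop r0,c0 4 239
[219.62920787 386.30694635]
t 28.85 pos [0.4498 0.1117 0.1715] yaw 0.7562 F [-0.2 -0.1 -0.2] T [-0.    0.05 -0.  ] w 0.0855 q [-1.01  0.31  0.83  2.09 -0.3   0.86 -0.83]
crop r0,c0 179 346
t 28.9 pos [0.4497 0.1116 0.1715] yaw 0.756 F [-0.3  1.2 -0.6] T [ 0.01 -0.   -0.04] w 0.0853 q [-1.01  0.31  0.83  2.09 -0.3   0.86 -0.83]
crop r0,c0 180 215
```

View pics/w12.png

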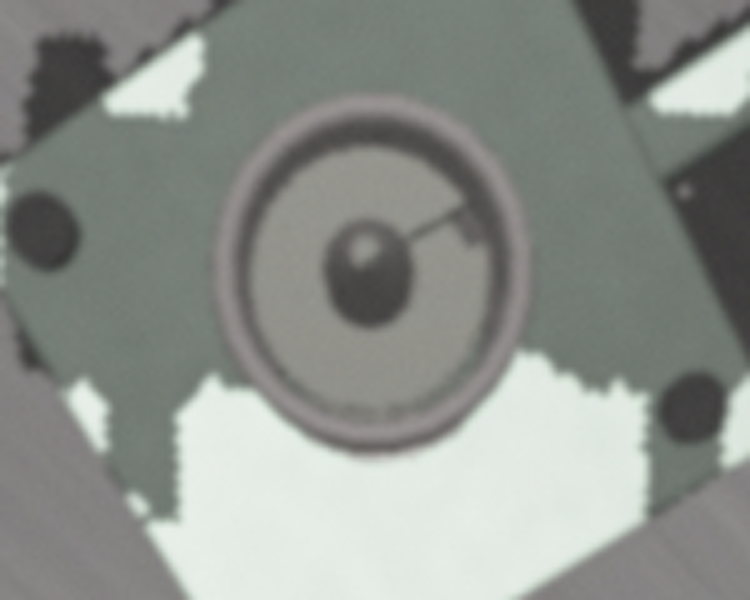

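View pics/s12.png

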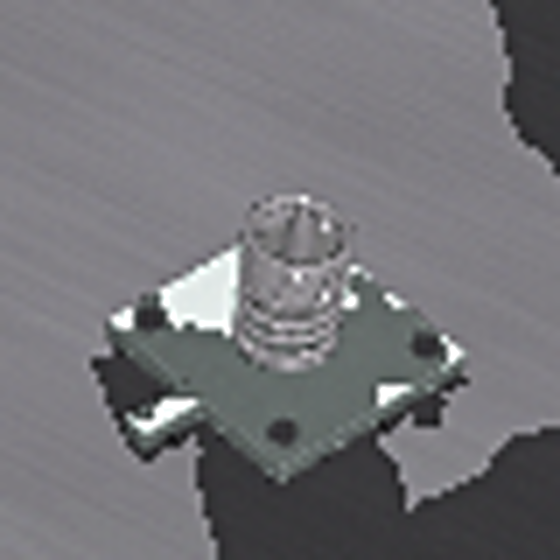

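```bash
python3 - <<'E'
from h import *
i=np.load("pics/w12.npy",allow_pickle=True).item()
f=lambda x,y,z:ray("w",4+(y+.5)/5-.5,239+(x+.5)/5-.5,z,i)[:2]
a=f(575,5,.012)-f(748,350,.012); print("post yaw",np.arctan2(a[1],a[0])-np.pi/2)
b=f(240,2,.012)-f(10,158,.012); print("left edge dir",np.arctan2(b[1],b[0]))
n=f(465,207,.062)-f(410,238,.062); print("notch",np.arctan2(n[1],n[0]))
print("spring top c",f(372,262,.074),"collar",f(368,275,.062))
E
```

```text
post yaw -0.2613600299308565
left edge dir -0.2926061934729883
notch -0.34378573769569626
spring top c [0.53038055 0.19325511] collar [0.52984433 0.19379184]
```

```bash
python3 - <<'E'
from workcell import manip
print(manip.finish_job(), manip.observe()["time"])
E
```

```text
the job is handed in; nothing more can be done
the job is handed in; nothing more can be done
```

The spring is home on the base plate, turned back so its tang lines up with the tab, and released. I handed the job in at about 29 s of the 72 s allowed. No verdict was reported.

- **Route:** I gripped the top coils and set the spring over the rod. I found the upper notch with a light twisting sweep and the lower notch the same way, lowered the spring onto the plate, then turned it back about 0.73 rad.
- **Forces:** the wrist readings I took, one or two per move of about a second, showed at most about 3–4 N of vertical contact, against the 22 N limit. At the lower collar one reading of the wrist moment about the vertical rose to 0.15 N m, so I backed the twist off and the tang dropped in.
- **Final position:** the last pictures show the spring upright and centred on the rod, within about 1 mm of the collar axis. The last contact readings put it on the plate with about 0.5 mm of squeeze before I let go.
- **Tang angle:** I worked this out rather than saw it. It comes to about −0.255 rad against a post bearing of about −0.26. My three estimates of how the tang sat in the grip spread by about ±0.05 rad, within the roughly 0.3 rad allowed.
- **Disagreement:** the cameras' estimates of the post's position differed by 2–5 mm. I used the wrist camera's value and corrected it by touch.
- **Bystanders:** I never went near the jar, tub, hammer or brush, but I did not measure their positions again at the end.

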